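# Lower the telescopic carving post and clamp it

### The job

Lower the telescopic carving post: push the innermost tube fully home first, and then the middle tube fully home. Then take the crank from the cork mat, fit it right down on the square shaft of the clamp, turn it clockwise until the clamp comes up against its stop, lift the crank off and set it back standing on the cork mat. Leave the wooden disc, the gouge and the mallet alone.

Things in the scene. Friction and masses are not known exactly. Their poses are not given: they have to be found in the camera images.
- inner (a joint): How far the innermost (brass, 36 mm diameter) tube stands out of the middle tube, in m: 0 is fully home (wooden faceplate resting on the black collar of the middle tube), 0.080 at most; starts about 0.050 to 0.075. It slides vertically, stays where it is left, and goes down under a push of about 4 N on the faceplate.
- middle (a joint): How far the middle (aluminium, 50 mm diameter) tube stands out of the dark outer tube, in m: 0 is fully home (its black collar on the green collar), 0.080 at most; starts at 0.045 to 0.075. Slides vertically and stays where left. Stiffer than the inner tube: it goes down under about 11 N on the faceplate, so a push there sends the inner tube home before the middle one moves.
- clamp (a joint): Turn of the clamp's square shaft in rad, growing clockwise seen from above: starts at 0 to 0.25 (loose), hard stop at 1.60 (tight, about a quarter turn). Turning it takes about 0.25 N m; it stays where it is left. A small brass shoe moves towards the post as it tightens.
- faceplate_top (a point): Centre of the flat top of the round wooden faceplate (90 mm diameter, 18 mm thick, carved flower) fixed on the innermost tube; z up. It stands 142 mm above the table when both tubes are home, and higher by joint inner + joint middle.
- middle_rim (a point): Centre of the top of the black collar (60 mm diameter, 14 mm high) of the middle tube; 124 mm above the table when the middle tube is home.
- shaft_foot (a point): Foot of the clamp's upright square shaft, on its axis, level with the flat top of the green clamp housing (50 mm above the table, 70 x 70 mm). The steel shaft is 18 x 18 mm and stands 24 mm above this point; z up along the shaft, x and y are square to its faces and turn with it.
- post_base: Grey base plate fixed to the bench, 140 (x) x 260 (y) x 12 mm, origin at the centre of its underside, z up. In its frame the post stands at y = +75 mm (outer tube 64 mm diameter, green collar 76 mm diameter with its top 110 mm up) and the clamp shaft at y = -75 mm. It differs in place and yaw.
- crank: Loose removable crank, about 350 g, standing on the mat with its socket down. Origin: centre of the underside of its dark steel hub, z up. Square socket in the underside 20 x 20 mm, 28 mm deep, chamfered, square to x and y: it fits the shaft in any of four quarter turns with about 0.12 rad of play. Fully down, its underside rests on the clamp housing. It stands stably by itself.
- mat: Cork mat fixed to the bench, 200 (x) x 180 (y) x 4 mm, origin at the centre of its underside; the crank's place.
- disc: Loose wooden disc with a paper pattern, 104 mm diameter, 20 mm thick, lying flat; origin at the centre of its underside. Leave alone.
- gouge: Loose carving gouge with a dark wooden handle, 185 mm long, lying along its x; origin on the bench under its ferrule. Leave alone.
- mallet: Loose round wooden carver's mallet standing on its head, 84 mm diameter, 160 mm tall; origin at the centre of its underside. Leave alone.
- crank_hub (a point): Centre of the crank's hub, 21 mm above the crank's origin, same axes. The hub is 40 x 40 mm, 42 mm high, its faces square to x and y; it can be gripped across its bare +y and -y faces.
- crank_handle (a point): Middle of the crank's upright red handle: 24 mm diameter, from 42 to 87 mm above the crank's origin, 75 mm from the hub's axis along the crank's +x. A steel arm (20 mm wide, 32 to 42 mm above the origin) joins it to the hub.
Not all that is in view belongs to the job. Several things look just like the crank: the one meant starts farthest from the robot's base.

How it is judged:
On the way, in this order (a step that is already met when the one before it is completed fails the run):
1. the innermost tube is fully home (within 4 mm) while the middle tube still stands out by more than 25 mm (value of joint inner below 0.004 m and value of joint middle above 0.025 m), for 0.05 s.
2. both tubes are fully home (within 4 mm) (value of joint each of inner, middle below 0.004 m), for 0.2 s.
3. the crank is fully down on the square shaft (within 4 mm), with the clamp not yet tight (distance between crank and shaft_foot below 0.004 m and angle between crank's own z axis and vertical below 0.1 rad and value of joint clamp below 1.2 rad), for 0.1 s.
4. the clamp is turned against its stop (beyond 1.48 rad) with the crank on the shaft (horizontal distance between crank and shaft_foot below 0.006 m and distance between crank and shaft_foot below 0.012 m and value of joint clamp above 1.48 rad), for 0.1 s.
At the end, for the whole second after the job is handed in: Inner and middle tubes both fully home (within 4 mm), the clamp tight (beyond 1.44 rad of 1.60), and the crank at rest, standing upright (within 0.1 rad) socket down on the cork mat, its hub's centre within 90 mm (mat's x) and 80 mm (mat's y) of the mat's centre (all of step 2 and value of joint clamp above 1.44 rad and x of crank in the frame of mat between -0.09 and 0.09 m and y of crank in the frame of mat between -0.08 and 0.08 m and z of crank in the frame of mat below 0.008 m and angle between crank's own z axis and vertical below 0.1 rad and linear speed of crank below 0.02 m/s); the robot touches nothing.
It fails at once if a bystander is moved by more than 25 mm (distance of any of disc, gouge, mallet from where it was at the start of the episode above 0.025 m).
It also fails if it takes over 72 s, if anything falls off the work surface, if the arm or the gripper's body presses on something with over 40 N, if the wrist force passes 120 N, or if a joint passes its speed limit or range.

### The arm

A 6-joint arm with a two-finger parallel gripper is mounted at the origin on the work surface. World frame = base frame: x ahead of the robot, y to its left, z up, the work surface at z = 0. Lengths are in m, angles in rad, forces in N, time in s.
With the tool pointing down it reaches from about 0.4 to 0.825 m from the base axis. Payload 7 kg.
Tool frame: the origin (TCP) lies on the centre line of the jaws, within the pads' length; the fingertips stand 14 mm ahead of it and the grasp point (between the pads) lies 5 mm behind it; z points along the fingers, y is the line along which they close (so a half turn about z gives the same grasp; the last joint's range is limited). The gripper opens to 88 mm and grips with 3 to 60 N. Pads are 19 mm wide; open, the fingers measure 130 mm over their backs; the gripper's body (78 mm by 193 mm) begins 47 mm behind the grasp point.
Start: joints at [1.451, 0.359, 0.012, 0, -1.224, -0.288], TCP at [0.268, 0.62, 0.241] pointing down, gripper open.
Joint ranges: [-3.07, 3.07], [-1.43, 2.12], [-1.02, 1.25], [-3.03, 1.67], [-3.05, -0], [-3.03, 3.03]. Speed limits (rad/s): [2.39, 2.39, 3.01, 3.14, 3.14, 3.14].

### API

Orientations are given as [roll, pitch, yaw] about the fixed x, y, z axes, in that order (R = Rz(yaw) Ry(pitch) Rx(roll)).
In Python, from station import arm gives the robot as it stands.
- The arm moves only by the tool move_arm, never from a script. Its argument "rows" is a list of rows, each an object with "translation": the shift along the tool's x, y, z in cm, a list of three; "rot": the turn, a rotation vector about the tool's x, y, z in degrees, a list of three; "hand": the closure, from 0 (fully open) to 1 (shut). A call has 1 to 8 rows; each row is the pose to reach, as a shift and turn from the pose commanded when the call began, along the tool's axes at that moment; what a row does not reach only later rows make up. A row lasts 1/12 s, in which the tool goes at most 41.7 mm and 7.16 degrees, less where a joint would pass 70% of its speed; a pose out of reach is approached as far as the arm can. A call with a gripper value outside its range is refused whole. The fingers move at their own pace and stop on an object; "squeeze" is the grip in N (left out, the last holds). Time passes only in rows, so rows that repeat a pose let the fingers close. It gives the time, the measured TCP pose, the force, the opening and the grip force at its end, in the units of the state.
- arm.get_state(): the state, without advancing time (a new reading comes with each control period).
- arm.grab_frame(name): name is "scene" or "top"; returns (picture, depth): 384x512x3 uint8, red, green, blue; 384x512 float32, m along the optical axis (not along the pixel's ray), 0 where there is no reading.
- arm.camera_params(name): a dict with "vfov" (degrees; the focal length in pixels is half the picture's height over the tangent of half this angle, whatever the lens; pixels are square), "cx", "cy" (the principal point, pixels), "position" and "orientation" of the camera in the world. Camera axes: x right, y down, z forward; pixel columns grow to the right and rows downward; lengths in m; the calibration is good to about 2 mm. A picture is of the moment at which its call begins. camera_params takes no time and is no camera call.
- arm.job_done(): hands the job in; it is judged then, once.
Trained networks look in the newest picture that a camera, given by its name, has taken for a name from the list of things; names that differ only in an ending like _2 or _b are one class to them, and where a whole thing is asked for, a point or a joint stands for the part that bears it (a point fixed in the world has none). Each returns a list of dicts, best first, with "p" (0 to 1); they miss things now and then, are a little off and sometimes report something else, mostly with a low value. They report only what shows in the picture. A call takes as long as a camera call. They do not tell look-alikes from the thing itself.
- arm.search_frame(label, camera): "point" ([x, y, z] in m, in the coordinates of the camera as it stood for that picture, good to about 4 mm: the middle of the surface that is visible of it).
- arm.pinpoint(label, camera): "point" ([x, y, z] in m, in the coordinates of the camera as it stood for that picture, good to about 4 mm: a listed point, or the origin of a listed thing).
The state is a dict: "t": time; "q": joint angles; "qd": joint speeds; "joint_efforts": joint torques, N m; "eef_pos": TCP position; "ee_rot": TCP orientation; "force": force on the tool from outside, world axes, zero at the start; "moment": the same for the moment, N m; "width": finger opening in m; "gripper_force": force on a finger pad.
Only numpy, scipy, OpenCV 4.12 (cv2) and the standard library are available. Lean on these libraries where they do the work, as an engineer would, in place of code of your own. Each camera call takes 0.05 s, during which the arm holds its last target. There are 200 camera calls.

## Working session

There is one attempt and no reset: what is moved stays moved. The work goes in short steps, Python scripts to look and compute and a tool call to move; the robot and the scene stay as the last step left them, time stands still between calls to the robot, and variables do not carry over. Pictures are saved under pics/ and viewed, at most 10 in all, crops included, and the job is handed in when it is done.

Besides the shell and the picture viewer there is one more tool, called after "Request:" by a JSON object that holds its "method" and its "body". move_arm: Moves the arm, as the interface text tells. Its arguments: {"type":"object","properties":{"rows":{"type":"array","items":{"type":"object","properties":{"translation":{"type":"array","items":{"type":"number"}},"rot":{"type":"array","items":{"type":"number"}},"hand":{"type":"number"}}}},"squeeze":{"type":"number"}},"required":["rows"]}

```bash
mkdir -p pics; cat > h.py <<'E'
import numpy as np, cv2
from scipy.spatial.transform import Rotation as R
from station import arm
def cam(n):
    p=arm.camera_params(n); o=np.array(p['orientation'],float)
    M=R.from_euler('xyz',o).as_matrix() if o.size==3 else (o.reshape(3,3) if o.size==9 else R.from_quat(o).as_matrix())
    return p,M,np.array(p['position'])
def w(n,pt):
    p,M,t=cam(n); return M@np.array(pt)+t
def pix(n,pt):
    p,M,t=cam(n); c=M.T@(np.array(pt)-t); f=192/np.tan(np.radians(p['vfov'])/2)
    return c[:2]/c[2]*f+[p['cx'],p['cy']]
def cloud(n,d):
    p,M,t=cam(n); f=192/np.tan(np.radians(p['vfov'])/2)
    v,u=np.mgrid[:384,:512]
    c=np.stack([(u-p['cx'])/f*d,(v-p['cy'])/f*d,d],-1)
    return c@M.T+t
E
python3 - <<'E'
from h import *
np.set_printoptions(precision=3,suppress=True)
for n in ('scene','top'):
    print(n,arm.camera_params(n))
    im,d=arm.grab_frame(n); cv2.imwrite(f'pics/{n}0.png',im[...,::-1]); np.save(f'{n}0.npy',d)
    for l in ['faceplate_top','middle_rim','shaft_foot','post_base','crank','crank_hub','crank_handle','mat','disc','gouge','mallet']:
        for r in arm.pinpoint(l,n)[:4]: 
            print(n,l,round(r['p'],2),w(n,r['point']),pix(n,w(n,r['point'])).round())
print(arm.get_state())
E
```

```text
scene {'vfov': 51.97383810678362, 'cx': 252.6306078448226, 'cy': 194.19384995274825, 'position': array([0.901, 0.661, 0.946]), 'orientation': array([-2.374,  0.005,  2.661])}
scene faceplate_top 0.58 [0.484 0.219 0.266] [327. 216.]
scene middle_rim 0.79 [0.483 0.218 0.19 ] [323. 237.]
scene shaft_foot 0.4 [0.515 0.07  0.052] [278. 234.]
scene post_base 0.22 [ 0.75  -0.271 -0.   ] [164. 198.]
scene crank 0.86 [ 0.448 -0.299  0.004] [242. 164.]
scene crank 0.62 [ 0.258 -0.275 -0.003] [291. 153.]
scene crank_hub 0.92 [ 0.351 -0.085  0.023] [297. 188.]
scene crank_hub 0.82 [ 0.453 -0.303  0.023] [240. 159.]
scene crank_hub 0.76 [ 0.258 -0.278  0.024] [291. 147.]
scene crank_hub 0.55 [0.514 0.071 0.051] [279. 235.]
scene crank_handle 0.79 [ 0.52  -0.308  0.068] [222. 155.]
scene crank_handle 0.66 [ 0.423 -0.11   0.065] [275. 182.]
scene crank_handle 0.64 [ 0.245 -0.209  0.067] [305. 147.]
scene mat 0.84 [ 0.461 -0.29  -0.001] [240. 167.]
scene disc 0.89 [ 0.763  0.201 -0.   ] [219. 318.]
scene gouge 0.83 [ 0.749 -0.271  0.002] [165. 198.]
scene gouge 0.29 [ 0.452 -0.302  0.024] [241. 159.
[... 1051 characters left out ...]
0.001] [353. 214.]
top disc 0.65 [0.764 0.202 0.004] [173. 102.]
top gouge 0.75 [ 0.75  -0.271 -0.008] [344. 111.]
top gouge 0.43 [0.765 0.2   0.003] [174. 102.]
top mallet 0.77 [ 0.802 -0.063 -0.   ] [270.  91.]
top mallet 0.23 [ 0.468 -0.284  0.001] [352. 212.]
{'t': 1.2, 'q': array([ 1.451,  0.359,  0.012, -0.   , -1.224, -0.288]), 'qd': array([-0.001,  0.001, -0.001, -0.001, -0.001,  0.   ]), 'joint_efforts': array([ -0.001, -58.239,  29.328,   7.002,   0.012,  -0.   ]), 'eef_pos': array([0.268, 0.62 , 0.241]), 'ee_rot': array([-3.142,  0.   , -0.408]), 'force': array([-0.081, -0.125,  0.228]), 'moment': array([-0.048, -0.023, -0.029]), 'gripper_force': 0.0, 'width': 0.08767499264410095}
```

View pics/top0.png

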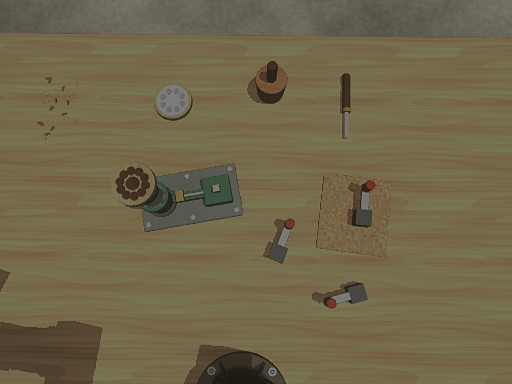

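View pics/scene0.png

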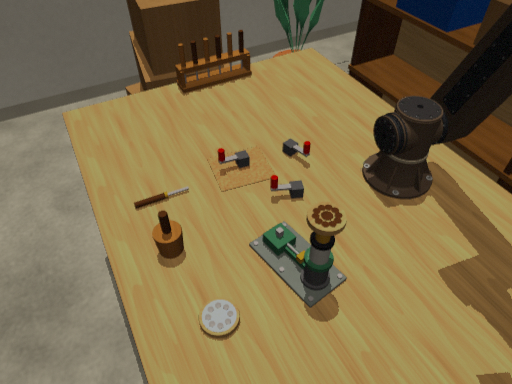

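```bash
python3 - <<'E'
from h import *
np.set_printoptions(precision=4,suppress=True)
for n in ('top','scene'):
    P=cloud(n,np.load(n+'0.npy').astype(float))
    def reg(c,r,z0,z1,name):
        m=(np.hypot(P[...,0]-c[0],P[...,1]-c[1])<r)&(P[...,2]>z0)&(P[...,2]<z1)
        Q=P[m]
        if len(Q)<10: print(n,name,len(Q));return
        rc=cv2.minAreaRect(Q[:,:2].astype(np.float32)*1000)
        print(n,name,len(Q),'mean',Q.mean(0),'medz',np.median(Q[:,2]),'rect',rc)
    reg((.486,.217),.06,.25,.3,'faceplate')
    reg((.515,.071),.03,.066,.09,'shaft top')
    reg((.515,.071),.06,.044,.056,'housing')
    reg((.451,-.302),.04,.036,.055,'hub top')
    reg((.52,-.307),.025,.075,.11,'handle top')
    reg((.5,-.30),.09,.030,.055,'arm+hub')
    reg((.5,.15),.2,.008,.017,'base')
E
```

```text
top faceplate 1606 mean [0.4851 0.2167 0.2693] medz 0.2697297685162662 rect ((486.3604736328125, 218.50384521484375), (89.07615661621094, 88.91434478759766), 79.58186340332031)
top shaft top 54 mean [0.5141 0.0713 0.0733] medz 0.07332884853218258 rect ((514.2807006835938, 71.40988159179688), (17.703609466552734, 17.82967185974121), 13.526803016662598)
top housing 697 mean [0.5131 0.0729 0.0495] medz 0.04945351794343411 rect ((512.1271362304688, 82.85948944091797), (70.29090118408203, 92.9183578491211), 11.125931739807129)
top hub top 343 mean [ 0.4559 -0.3001  0.0457] medz 0.045880284240494174 rect ((459.88330078125, -300.9573974609375), (40.48389434814453, 61.167564392089844), 85.57271575927734)
top handle top 83 mean [ 0.5231 -0.3062  0.0892] medz 0.09021787092279321 rect ((522.9262084960938, -306.78570556640625), (21.401145935058594, 21.79640769958496), 87.80966186523438)
top arm+hub 448 mean [ 0.4657 -0.3006  0.0453] medz 0.04577296543982845 rect ((481.56231689453125, -302.7421569824219), (40.53926467895508, 104.43174743652344), 85.22459411621094)
top base 2813 mean [0.4937 0.131
[... 702 characters left out ...]
[ 0.4564 -0.2966  0.045 ] medz 0.0454638673913097 rect ((459.61883544921875, -299.6169128417969), (43.893550872802734, 60.331607818603516), 88.80332946777344)
scene handle top 45 mean [ 0.5246 -0.303   0.0866] medz 0.08880629457180012 rect ((523.4207153320312, -305.15399169921875), (23.382890701293945, 21.58147430419922), 27.821969985961914)
scene arm+hub 218 mean [ 0.4728 -0.2968  0.0444] medz 0.04532797972128971 rect ((483.0012512207031, -300.8688659667969), (44.4996223449707, 106.92118835449219), 87.34893035888672)
scene base 1920 mean [0.5158 0.1686 0.0121] medz 0.011997054158558507 rect ((500.3189697265625, 146.01654052734375), (140.87875366210938, 261.8041687011719), 10.67916202545166)
```

The top view shows the post at (134,183) with its clamp at (216,189). The mat crank has its hub at (363,217) and its handle at (369,186). The look-alikes are at (278,252) and (357,293). The scene view agrees. The mat crank is the farthest from the base, and the measured heights match the text. Next I move over the post with the fingers closed.

Request:
{"method": "move_arm", "body": {"rows": [{"translation":[0,0,-4],"rot":[0,0,0],"hand":1},{"translation":[0,0,-6.5],"rot":[0,0,0],"hand":1},{"translation":[36,28.2,-6.5],"rot":[0,0,0],"hand":1},{"translation":[36,28.2,-6.5],"rot":[0,0,0],"hand":1},{"translation":[36,28.2,-6.5],"rot":[0,0,0],"hand":1},{"translation":[36,28.2,-6.5],"rot":[0,0,0],"hand":1},{"translation":[36,28.2,-6.5],"rot":[0,0,0],"hand":1},{"translation":[36,28.2,-6.5],"rot":[0,0,0],"hand":1}], "squeeze": 20}}

```text
t: 1.87
eef_pos: [0.3877, 0.3982, 0.3059]
ee_rot: [-3.141, -0.0, -0.407]
force: [1.6, 0.4, -0.2]
width: 0.04
gripper_force: 0.0
```

Request:
{"method": "move_arm", "body": {"rows": [{"translation":[15,11.5,0],"rot":[0,0,0],"hand":1},{"translation":[15,11.5,0],"rot":[0,0,0],"hand":1},{"translation":[15,11.5,0],"rot":[0,0,0],"hand":1},{"translation":[15,11.5,0],"rot":[0,0,0],"hand":1},{"translation":[15,11.5,0],"rot":[0,0,0],"hand":1},{"translation":[15,11.5,0],"rot":[0,0,0],"hand":1},{"translation":[15,11.5,0],"rot":[0,0,0],"hand":1}]}}

```text
t: 2.45
eef_pos: [0.4799, 0.2338, 0.3058]
ee_rot: [-3.141, -0.0, -0.411]
force: [-1.1, -0.0, 0.4]
width: 0.0008
gripper_force: 0.0
```

Request:
{"method": "move_arm", "body": {"rows": [{"translation":[1.2,1.2,0],"rot":[0,0,0],"hand":1},{"translation":[1.2,1.2,1.5],"rot":[0,0,0],"hand":1},{"translation":[1.2,1.2,3],"rot":[0,0,0],"hand":1},{"translation":[1.2,1.2,4.5],"rot":[0,0,0],"hand":1},{"translation":[1.2,1.2,6],"rot":[0,0,0],"hand":1},{"translation":[1.2,1.2,7.5],"rot":[0,0,0],"hand":1},{"translation":[1.2,1.2,9],"rot":[0,0,0],"hand":1},{"translation":[1.2,1.2,9.5],"rot":[0,0,0],"hand":1}]}}

```text
t: 3.12
eef_pos: [0.4861, 0.22, 0.2105]
ee_rot: [-3.141, -0.002, -0.406]
force: [-0.9, -2.4, 11.2]
width: 0.0004
gripper_force: 5.5
```

Request:
{"method": "move_arm", "body": {"rows": [{"translation":[0,0,1.2],"rot":[0,0,0],"hand":1},{"translation":[0,0,2.4],"rot":[0,0,0],"hand":1},{"translation":[0,0,3.6],"rot":[0,0,0],"hand":1},{"translation":[0,0,4.4],"rot":[0,0,0],"hand":1},{"translation":[0,0,5.0],"rot":[0,0,0],"hand":1},{"translation":[0,0,5.4],"rot":[0,0,0],"hand":1},{"translation":[0,0,5.6],"rot":[0,0,0],"hand":1},{"translation":[0,0,5.6],"rot":[0,0,0],"hand":1}]}}

```text
t: 3.78
eef_pos: [0.4861, 0.22, 0.1562]
ee_rot: [-3.141, -0.002, -0.406]
force: [0.1, -3.2, 9.6]
width: 0.0005
gripper_force: 5.3
```

Request:
{"method": "move_arm", "body": {"rows": [{"translation":[0,0,0.2],"rot":[0,0,0],"hand":1},{"translation":[0,0,0.3],"rot":[0,0,0],"hand":1},{"translation":[0,0,0.3],"rot":[0,0,0],"hand":1},{"translation":[0,0,0.3],"rot":[0,0,0],"hand":1}]}}

```text
t: 4.12
eef_pos: [0.4863, 0.22, 0.1559]
ee_rot: [-3.14, -0.003, -0.405]
force: [-11.6, -6.8, 34.2]
width: 0.0005
gripper_force: 17.0
```

Request:
{"method": "move_arm", "body": {"rows": [{"translation":[0,0,-4],"rot":[0,0,0],"hand":1},{"translation":[0,0,-8],"rot":[0,0,0],"hand":0.5},{"translation":[17.3,49.3,-11],"rot":[0,0,-18.6],"hand":0},{"translation":[17.3,49.3,-11],"rot":[0,0,-18.6],"hand":0},{"translation":[17.3,49.3,-11],"rot":[0,0,-18.6],"hand":0},{"translation":[17.3,49.3,-11],"rot":[0,0,-18.6],"hand":0},{"translation":[17.3,49.3,-11],"rot":[0,0,-18.6],"hand":0},{"translation":[17.3,49.3,-11],"rot":[0,0,-18.6],"hand":0}]}}

```text
t: 4.78
eef_pos: [0.4677, -0.0292, 0.2464]
ee_rot: [-3.141, -0.001, -0.081]
force: [2.5, 0.3, 0.8]
width: 0.0415
gripper_force: 0.0
```

```bash
cat >> h.py <<'E'
def go(x,y,z,yaw):
    "shift (cm, tool axes) and turn (deg about tool z) from the measured pose"
    s=arm.get_state(); Rm=R.from_euler('xyz',s['ee_rot'])
    T=R.from_euler('xyz',[np.pi,0,yaw])
    print('from',s['eef_pos'],s['ee_rot'],'shift cm',(Rm.inv().apply(np.array([x,y,z])-s['eef_pos'])*100).round(2),'rot',np.degrees((Rm.inv()*T).as_rotvec()).round(2))
def square(n,c,r,z0,z1,dz=0):
    im,d=arm.grab_frame(n); P=cloud(n,d.astype(float))
    m=(np.hypot(P[...,0]-c[0],P[...,1]-c[1])<r)&(P[...,2]>z0)&(P[...,2]<z1)
    print(n,len(P[m]),P[m].mean(0).round(4),cv2.minAreaRect(P[m][:,:2].astype(np.float32)*1000)); return im
E
python3 - <<'E'
from h import *
np.set_printoptions(precision=4,suppress=True)
im=square('top',(.515,.072),.03,.066,.09)
im2=square('scene',(.515,.072),.03,.066,.09)
a=cv2.resize(im[160:220,180:250],None,fx=8,fy=8,interpolation=cv2.INTER_CUBIC)
u,v=pix('scene',(.515,.072,.074)).astype(int)
b=cv2.resize(im2[v-30:v+30,max(u-15,0):u+15],None,fx=8,fy=8,interpolation=cv2.INTER_CUBIC)
cv2.imwrite('pics/shaft1.png',np.hstack([a,b])[...,::-1])
for n in ('top','scene'):
  for l in ('faceplate_top','middle_rim','crank_hub'):
    for r in arm.pinpoint(l,n)[:3]: print(n,l,round(r['p'],2),w(n,r['point']))
go(.452,-.302,.10,-.08)
E
```

```text
top 0 [nan nan nan] ((0.0, 0.0), (0.0, 0.0), 0.0)
scene 45 [0.5149 0.074  0.0723] ((513.3649291992188, 72.41712951660156), (20.68567657470703, 18.646331787109375), 16.03411102294922)
top crank_hub 0.87 [ 0.4496 -0.2988  0.0302]
top crank_hub 0.68 [ 0.3585 -0.0851  0.0211]
top crank_hub 0.64 [ 0.2638 -0.2852  0.0254]
scene faceplate_top 0.79 [0.4862 0.2185 0.1382]
scene middle_rim 0.66 [0.4842 0.2183 0.1225]
scene crank_hub 0.89 [ 0.4528 -0.2996  0.0239]
scene crank_hub 0.83 [ 0.3545 -0.0871  0.0207]
from [ 0.4684 -0.0272  0.2457] [-3.1416  0.0002 -0.0811] shift cm [ 0.6  27.52 14.57] rot [-0.    0.01 -0.06]h.py:26: RuntimeWarning: Mean of empty slice.
  print(n,len(P[m]),P[m].mean(0).round(4),cv2.minAreaRect(P[m][:,:2].astype(np.float32)*1000)); return im
  ret = um.true_divide(
```

View pics/shaft1.png

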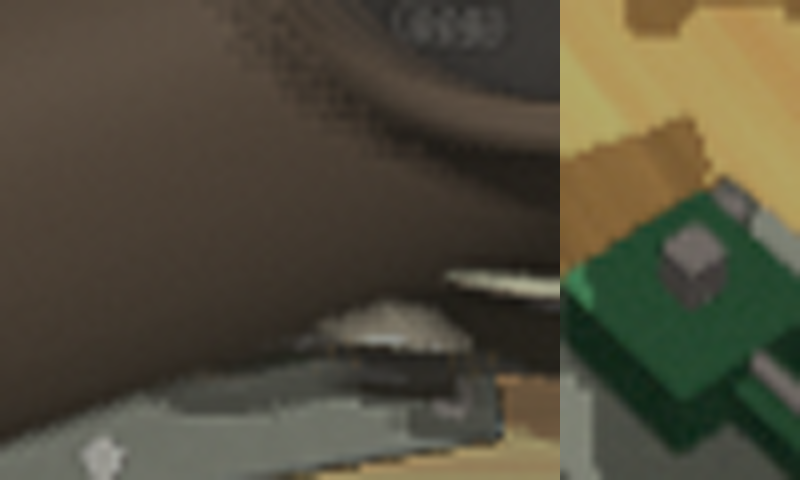

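The left crop shows the robot covering the clamp. The right crop shows the steel shaft at about (695,250), turned a little against the green housing. I'll fit its yaw in the first pictures.

```bash
cat > fit.py <<'E'
from h import *
from scipy.optimize import minimize
def fit(n,fn,z=.074,s=.018,c0=(.5144,.0718)):
    im=cv2.imread(fn).astype(float).mean(2) if False else cv2.imread(fn)[...,2].astype(float)  # red: steel bright, green housing dark
    u0,v0=pix(n,(*c0,z)).astype(int); sub=im[v0-14:v0+15,u0-14:u0+15]; K=16
    def cost(p):
        cx,cy,a=p; k=s/2*np.array([[1,1],[-1,1],[-1,-1],[1,-1]])
        rot=np.array([[np.cos(a),-np.sin(a)],[np.sin(a),np.cos(a)]])
        def mask(f):
            q=np.array([pix(n,(*(rot@(e*f)+[cx,cy]),z)) for e in k])-[u0-14,v0-14]
            m=np.zeros((29*K,29*K),np.uint8); cv2.fillPoly(m,[((q+.5)*K).round().astype(np.int32)],255)
            return cv2.resize(m,(29,29),interpolation=cv2.INTER_AREA)/255.
        i=mask(1); o=mask(1.5)-i
        return -((sub*i).sum()/i.sum()-(sub*o).sum()/o.sum())
    r=[]
    for a in np.radians(np.arange(-30,60,3)):
        best=min(cost((c0[0]+dx,c0[1]+dy,a)) for dx in np.arange(-.003,.0031,.0015) for dy in np.arange(-.003,.0031,.0015))
        r.append(best)
    r=np.array(r); print(n,[(int(a),round(float(x),1)) for a,x in zip(np.arange(-30,60,3),r)])
if __name__=='__main__':
    fit('top','pics/top0.png'); fit('scene','pics/scene0.png')
E
python3 fit.py
```

```text
Traceback (most recent call last):
  File "fit.py", line 21, in <module>
    fit('top','pics/top0.png'); fit('scene','pics/scene0.png')
    ~~~^^^^^^^^^^^^^^^^^^^^^^^
  File "fit.py", line 17, in fit
    best=min(cost((c0[0]+dx,c0[1]+dy,a)) for dx in np.arange(-.003,.0031,.0015) for dy in np.arange(-.003,.0031,.0015))
  File "fit.py", line 17, in <genexpr>
    best=min(cost((c0[0]+dx,c0[1]+dy,a)) for dx in np.arange(-.003,.0031,.0015) for dy in np.arange(-.003,.0031,.0015))
             ~~~~^^^^^^^^^^^^^^^^^^^^^^^
  File "fit.py", line 13, in cost
    i=mask(1); o=mask(1.5)-i
                 ~~~~^^^^^
  File "fit.py", line 10, in mask
    q=np.array([pix(n,(*(rot@(e*f)+[cx,cy]),z)) for e in k])-[u0-14,v0-14]
                ~~~^^^^^^^^^^^^^^^^^^^^^^^^^^^^
  File "h.py", line 11, in pix
    p,M,t=cam(n); c=M.T@(np.array(pt)-t); f=192/np.tan(np.radians(p['vfov'])/2)
          ~~~^^^
  File "h.py", line 5, in cam
    p=arm.camera_params(n); o=np.array(p['orientation'],float)
ValueError: time passes only in moves, steps and waits
```

Request:
{"method": "move_arm", "body": {"rows": [{"translation":[-1.6,27.5,7],"rot":[0,0,0],"hand":0},{"translation":[-1.6,27.5,7],"rot":[0,0,0],"hand":0},{"translation":[-1.6,27.5,7],"rot":[0,0,0],"hand":0},{"translation":[-1.6,27.5,7],"rot":[0,0,0],"hand":0},{"translation":[-1.6,27.5,7],"rot":[0,0,0],"hand":0},{"translation":[-1.6,27.5,7],"rot":[0,0,0],"hand":0},{"translation":[-1.6,27.5,7],"rot":[0,0,0],"hand":0},{"translation":[-1.6,27.5,7],"rot":[0,0,0],"hand":0}]}}

```text
t: 5.85
eef_pos: [0.4283, -0.3042, 0.1734]
ee_rot: [-3.141, 0.004, -0.085]
force: [0.1, 0.0, 0.7]
width: 0.0874
gripper_force: 0.0
```

```bash
python3 - <<'E'
from h import *
print(arm.get_state()['eef_pos'],arm.get_state()['width'])
im=square('scene',(.452,-.302),.04,.036,.055); square('scene',(.52,-.307),.025,.075,.11)
d=arm.grab_frame('top')
im=square('top',(.515,.072),.03,.066,.09);cv2.imwrite('pics/top2.png',im[...,::-1])
from fit import fit
fit('top','pics/top2.png')
go(.452,-.3015,.10,-.08)
E
```

```text
[ 0.42834935 -0.30416434  0.17335749] 0.08739952593871281
scene 144 [ 0.4572 -0.2963  0.0451] ((460.552001953125, -299.0749206542969), (46.25133514404297, 62.008949279785156), 88.03329467773438)
scene 44 [ 0.5246 -0.3033  0.0866] ((522.0858154296875, -306.2615051269531), (26.201845169067383, 20.280441284179688), 63.814395904541016)
top 55 [0.514  0.0711 0.0731] ((514.694580078125, 71.41725158691406), (17.672225952148438, 17.688350677490234), 1.479896903038025)Traceback (most recent call last):
  File "<stdin>", line 7, in <module>
  File "fit.py", line 17, in fit
    best=min(cost((c0[0]+dx,c0[1]+dy,a)) for dx in np.arange(-.003,.0031,.0015) for dy in np.arange(-.003,.0031,.0015))
  File "fit.py", line 17, in <genexpr>
    best=min(cost((c0[0]+dx,c0[1]+dy,a)) for dx in np.arange(-.003,.0031,.0015) for dy in np.arange(-.003,.0031,.0015))
             ~~~~^^^^^^^^^^^^^^^^^^^^^^^
  File "fit.py", line 13, in cost
    i=mask(1); o=mask(1.5)-i
                 ~~~~^^^^^
  File "fit.py", line 10, in mask
    q=np.array([pix(n,(*(rot@(e*f)+[cx,cy]),z)) for e in k])-[u0-14,v0-14]
                ~~~^^^^^^^^^^^^^^^^^^^^^^^^^^^^
  File "h.py", line 11, in pix
    p,M,t=cam(n); c=M.T@(np.array(pt)-t); f=192/np.tan(np.radians(p['vfov'])/2)
          ~~~^^^
  File "h.py", line 5, in cam
    p=arm.camera_params(n); o=np.array(p['orientation'],float)
ValueError: time passes only in moves, steps and waits
```

```bash
sed -i 's/^def cam/import functools\n@functools.lru_cache\ndef cam/' h.py; python3 - <<'E'
from fit import fit
fit('top','pics/top0.png'); fit('scene','pics/scene0.png'); fit('top','pics/top2.png')
from h import go
go(.4505,-.3005,.026,-.08)
E
```

```text
top [(-30, -42.3), (-27, -42.4), (-24, -42.6), (-21, -43.2), (-18, -43.7), (-15, -44.4), (-12, -45.3), (-9, -46.4), (-6, -48.0), (-3, -50.0), (0, -51.7), (3, -53.0), (6, -54.4), (9, -56.3), (12, -57.1), (15, -57.1), (18, -56.5), (21, -55.0), (24, -53.3), (27, -51.8), (30, -50.2), (33, -48.9), (36, -47.8), (39, -46.5), (42, -45.6), (45, -44.5), (48, -43.7), (51, -43.3), (54, -42.5), (57, -42.4)]
scene [(-30, -65.7), (-27, -66.0), (-24, -66.3), (-21, -66.9), (-18, -67.9), (-15, -69.1), (-12, -70.4), (-9, -71.5), (-6, -72.3), (-3, -73.0), (0, -73.6), (3, -74.0), (6, -74.6), (9, -74.7), (12, -74.5), (15, -74.3), (18, -73.9), (21, -73.1), (24, -72.7), (27, -72.0), (30, -71.0), (33, -70.4), (36, -69.7), (39, -68.6), (42, -67.7), (45, -67.0), (48, -66.4), (51, -66.1), (54, -65.2), (57, -65.4)]
top [(-30, -33.3), (-27, -33.4), (-24, -33.5), (-21, -33.8), (-18, -34.2), (-15, -34.6), (-12, -35.2), (-9, -35.8), (-6, -36.5), (-3, -37.6), (0, -38.8), (3, -40.1), (6, -41.5), (9, -42.8), (12, -43.4), (15, -43.5), (18, -43.1), (21, -42.1), (24, -41.0), (27, -39.9), (30, -38.8), (33, -37.9), (36, -37.1), (39, -36.2), (42, -35.5), (45, -34.8), (48, -34.2), (51, -33.9), (54, -33.4), (57, -33.4)]
from [ 0.43002505 -0.30033636  0.17581065] [-3.14151454e+00  1.53991357e-04 -8.18396482e-02] shift cm [ 2.04 -0.15 14.98] rot [-0.    0.01 -0.11]
```

Request:
{"method": "move_arm", "body": {"rows": [{"translation":[2.0,-0.1,4],"rot":[0,0,0],"hand":0},{"translation":[2.0,-0.1,8],"rot":[0,0,0],"hand":0},{"translation":[2.0,-0.1,11],"rot":[0,0,0],"hand":0},{"translation":[2.0,-0.1,13.5],"rot":[0,0,0],"hand":0},{"translation":[2.0,-0.1,15],"rot":[0,0,0],"hand":0},{"translation":[2.0,-0.1,15],"rot":[0,0,0],"hand":0},{"translation":[2.0,-0.1,15],"rot":[0,0,0],"hand":0.7},{"translation":[2.0,-0.1,15],"rot":[0,0,0],"hand":0.7}], "squeeze": 30}}

```text
t: 6.72
eef_pos: [0.4509, -0.3014, 0.0273]
ee_rot: [3.141, -0.002, -0.081]
force: [-0.5, 0.1, -0.0]
width: 0.0794
gripper_force: 0.0
```

Request:
{"method": "move_arm", "body": {"rows": [{"translation":[0,0,0],"rot":[0,0,0],"hand":0.7},{"translation":[0,0,0],"rot":[0,0,0],"hand":0.7},{"translation":[0,0,0],"rot":[0,0,0],"hand":0.7},{"translation":[0,0,0],"rot":[0,0,0],"hand":0.7}]}}

```text
t: 7.05
eef_pos: [0.4498, -0.3021, 0.0266]
ee_rot: [3.141, -0.001, -0.083]
force: [-0.3, 0.6, -0.6]
width: 0.0534
gripper_force: 0.0
```

Request:
{"method": "move_arm", "body": {"rows": [{"translation":[0,0,0],"rot":[0,0,0],"hand":0.8},{"translation":[0,0,0],"rot":[0,0,0],"hand":0.8},{"translation":[0,0,0],"rot":[0,0,0],"hand":0.8},{"translation":[0,0,0],"rot":[0,0,0],"hand":0.8},{"translation":[0,0,0],"rot":[0,0,0],"hand":0.8}]}}

```text
t: 7.47
eef_pos: [0.4494, -0.302, 0.0261]
ee_rot: [3.142, -0.0, -0.083]
force: [-0.9, 1.6, 4.8]
width: 0.0401
gripper_force: 30.0
```

Request:
{"method": "move_arm", "body": {"rows": [{"translation":[0,0,-2],"rot":[0,0,0],"hand":0.8},{"translation":[0,0,-5],"rot":[0,0,0],"hand":0.8},{"translation":[0,0,-8],"rot":[0,0,0],"hand":0.8},{"translation":[0,0,-11],"rot":[0,0,0],"hand":0.8},{"translation":[0,0,-12],"rot":[0,0,0],"hand":0.8},{"translation":[0,0,-12],"rot":[0,0,0],"hand":0.8}]}}

```text
t: 7.97
eef_pos: [0.4507, -0.3025, 0.1481]
ee_rot: [3.141, -0.005, -0.083]
force: [0.1, 0.3, -3.6]
width: 0.0397
gripper_force: 30.0
```

```bash
python3 - <<'E'
from h import *
s=arm.get_state(); print(s['eef_pos'],s['ee_rot'],s['width'],s['gripper_force'],s['force'])
for n in ('scene','top'):
    im,d=arm.grab_frame(n); cv2.imwrite(f'pics/{n}3.png',im[...,::-1]); P=cloud(n,d.astype(float))
    c=s['eef_pos']
    m=(np.hypot(P[...,0]-.525,P[...,1]-c[1])<.03)&(P[...,2]>c[2]+.045)&(P[...,2]<c[2]+.075)
    if m.sum()>5: print(n,m.sum(),P[m].mean(0))
    for l in ('crank_hub','crank_handle'):
        for r in arm.pinpoint(l,n)[:3]: print(n,l,round(r['p'],2),w(n,r['point']).round(4))
go(.5145,.0718,.20,np.radians(-80))
E
```

```text
[ 0.45072236 -0.30246021  0.14814461] [ 3.14063743 -0.00461798 -0.08303955] 0.0396903709748844 29.998991433531046 [ 0.06815909  0.28476529 -3.63442234]
scene 61 [ 0.52680994 -0.302828    0.20713673]
scene crank_hub 0.78 [ 0.2611 -0.2759  0.021 ]
scene crank_hub 0.75 [ 0.3529 -0.0829  0.0192]
scene crank_hub 0.66 [ 0.4538 -0.303   0.1469]
scene crank_handle 0.93 [ 0.4255 -0.1111  0.0663]
scene crank_handle 0.67 [ 0.2403 -0.2096  0.0672]
scene crank_handle 0.57 [ 0.5202 -0.3114  0.19  ]
top crank_hub 0.52 [ 0.2618 -0.2827  0.026 ]
from [ 0.44837613 -0.30165154  0.14392926] [-3.14078598  0.00328091 -0.08340116] shift cm [  3.46 -37.77  -5.59] rot [ 0.08  0.19 75.22]
```

View pics/scene3.png

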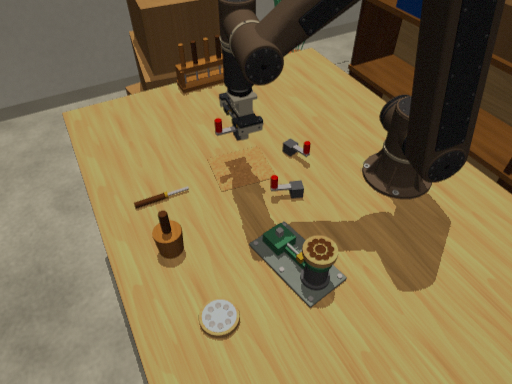

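Scene3 shows the crank hanging from the gripper at about (235,128) and the faceplate seated low at (320,250). I carry the crank to the shaft.

Request:
{"method": "move_arm", "body": {"rows": [{"translation":[3.5,-37.8,-0.8],"rot":[0,0,75.2],"hand":0.8},{"translation":[3.5,-37.8,-0.8],"rot":[0,0,75.2],"hand":0.8},{"translation":[3.5,-37.8,-0.8],"rot":[0,0,75.2],"hand":0.8},{"translation":[3.5,-37.8,-0.8],"rot":[0,0,75.2],"hand":0.8},{"translation":[3.5,-37.8,-0.8],"rot":[0,0,75.2],"hand":0.8},{"translation":[3.5,-37.8,-0.8],"rot":[0,0,75.2],"hand":0.8},{"translation":[3.5,-37.8,-0.8],"rot":[0,0,75.2],"hand":0.8},{"translation":[3.5,-37.8,-0.8],"rot":[0,0,75.2],"hand":0.8}]}}

```text
t: 8.93
eef_pos: [0.5005, -0.0135, 0.1511]
ee_rot: [3.14, 0.0, -0.963]
force: [1.1, -0.1, -2.9]
width: 0.0404
gripper_force: 30.0
```

```bash
python3 - <<'E'
from h import *
go(.5145,.0722,.15,np.radians(-80))
E
```

```text
from [ 0.5004699  -0.0134527   0.15107872] [ 3.14007387e+00  4.97199807e-04 -9.62618408e-01] shift cm [-6.23 -6.05  0.1 ] rot [9.000e-02 1.000e-02 2.485e+01]
```

Request:
{"method": "move_arm", "body": {"rows": [{"translation":[-6.2,-6.0,0.1],"rot":[0,0,24.8],"hand":0.8},{"translation":[-6.2,-6.0,0.1],"rot":[0,0,24.8],"hand":0.8},{"translation":[-6.2,-6.0,0.1],"rot":[0,0,24.8],"hand":0.8},{"translation":[-6.2,-6.0,0.1],"rot":[0,0,24.8],"hand":0.8},{"translation":[-6.2,-6.0,0.1],"rot":[0,0,24.8],"hand":0.8},{"translation":[-6.2,-6.0,0.1],"rot":[0,0,24.8],"hand":0.8},{"translation":[-6.2,-6.0,0.1],"rot":[0,0,24.8],"hand":0.8}]}}

```text
t: 9.52
eef_pos: [0.514, 0.0696, 0.1504]
ee_rot: [3.14, -0.0, -1.388]
force: [-0.3, -0.9, -3.3]
width: 0.0395
gripper_force: 30.0
```

```bash
python3 - <<'E'
from h import *
go(.5145,.0722,.105,np.radians(-80))
for n in ('scene','top'):
    im,d=arm.grab_frame(n); P=cloud(n,d.astype(float))
    cv2.imwrite(f'pics/{n}4.png',im[...,::-1])
    c=arm.get_state()['eef_pos']; print(c)
    h=c+[.075*np.cos(np.radians(-80)),.075*np.sin(np.radians(-80)),0]
    m=(np.hypot(P[...,0]-h[0],P[...,1]-h[1])<.025)&(P[...,2]>c[2]+.055)&(P[...,2]<c[2]+.075)
    if m.sum()>5: print(n,m.sum(),P[m].mean(0),'expected',h,np.median(P[m][:,2]))
    for l in ('crank','crank_hub','crank_handle','shaft_foot'):
        for r in arm.pinpoint(l,n)[:4]: print(n,l,round(r['p'],2),w(n,r['point']).round(4))
E
```

```text
from [0.51400551 0.06961561 0.15037533] [ 3.14045048e+00 -3.38469245e-04 -1.38767960e+00] shift cm [-0.25 -0.1   4.54] rot [ 0.07 -0.02  0.49]
[0.51412761 0.06950612 0.15058096]
scene 20 [ 0.53442351 -0.00579047  0.21248716] expected [ 0.52715122 -0.00435446  0.15058096] 0.21321513172976642
scene crank 0.78 [0.5122 0.0693 0.1298]
scene crank 0.63 [0.4859 0.2199 0.1395]
scene crank_hub 0.8 [0.5174 0.0679 0.1501]
scene crank_hub 0.53 [ 0.7504 -0.2687  0.0008]
scene crank_handle 0.72 [ 0.5219 -0.0058  0.1909]
scene crank_handle 0.41 [ 0.2422 -0.209   0.0691]
scene shaft_foot 0.73 [ 7.654e-01  2.031e-01 -6.000e-04]
scene shaft_foot 0.45 [0.5116 0.069  0.0514]
[0.5143797  0.0697254  0.15107959]
top 98 [ 0.52649389 -0.00535426  0.21493887] expected [ 0.52740331 -0.00413518  0.15107959] 0.21507841756838547
top crank 0.77 [ 3.631e-01 -8.380e-02 -2.000e-04]
top crank 0.7 [0.5141 0.0684 0.1253]
top crank 0.57 [ 0.2663 -0.2773 -0.0004]
top crank 0.18 [0.4851 0.2204 0.1214]
top crank_hub 0.87 [ 0.2638 -0.2831  0.0244]
top crank_hub 0.79 [ 0.3594 -0.0861  0.0206]
top crank_hub 0.52 [0.513  0.0701 0.1554]
top crank_handle 0.97 [ 0.4307 -0.1166  0.0633]
top crank_handle 0.83 [ 0.5249 -0.0043  0.1931]
top crank_handle 0.82 [ 0.2424 -0.2075  0.0653]
top crank_handle 0.61 [0.5118 0.0674 0.1273]
```

Request:
{"method": "move_arm", "body": {"rows": [{"translation":[-0.3,-0.1,2],"rot":[0,0,0.5],"hand":0.8},{"translation":[-0.3,-0.1,4],"rot":[0,0,0.5],"hand":0.8},{"translation":[-0.3,-0.1,4.6],"rot":[0,0,0.5],"hand":0.8},{"translation":[-0.3,-0.1,4.6],"rot":[0,0,0.5],"hand":0.8},{"translation":[-0.3,-0.1,5.1],"rot":[0,0,0.5],"hand":0.8},{"translation":[-0.3,-0.1,5.5],"rot":[0,0,0.5],"hand":0.8},{"translation":[-0.3,-0.1,5.8],"rot":[0,0,0.5],"hand":0.8},{"translation":[-0.3,-0.1,5.8],"rot":[0,0,0.5],"hand":0.8}]}}

```text
t: 10.68
eef_pos: [0.5147, 0.0732, 0.0929]
ee_rot: [3.142, 0.0, -1.399]
force: [0.7, -0.4, -2.9]
width: 0.0399
gripper_force: 30.0
```

Request:
{"method": "move_arm", "body": {"rows": [{"translation":[0,0,0.4],"rot":[0,0,0],"hand":0.8},{"translation":[0,0,0.8],"rot":[0,0,0],"hand":0.8},{"translation":[0,0,1.2],"rot":[0,0,0],"hand":0.8},{"translation":[0,0,1.6],"rot":[0,0,0],"hand":0.8},{"translation":[0,0,1.9],"rot":[0,0,0],"hand":0.8},{"translation":[0,0,2.0],"rot":[0,0,0],"hand":0.8}]}}

```text
t: 11.18
eef_pos: [0.5145, 0.0731, 0.0723]
ee_rot: [3.141, -0.0, -1.399]
force: [-0.3, 0.6, -3.0]
width: 0.0401
gripper_force: 30.0
```

Request:
{"method": "move_arm", "body": {"rows": [{"translation":[0,0,0],"rot":[0,0,0],"hand":0},{"translation":[0,0,0],"rot":[0,0,0],"hand":0},{"translation":[0,0,0],"rot":[0,0,0],"hand":0},{"translation":[0,0,0],"rot":[0,0,0],"hand":0},{"translation":[0,0,-3],"rot":[0,0,0],"hand":0},{"translation":[0,0,-6.5],"rot":[0,0,0],"hand":0},{"translation":[0,0,-9.5],"rot":[0,0,0],"hand":0},{"translation":[0,0,-9.8],"rot":[0,0,0],"hand":0}]}}

```text
t: 11.85
eef_pos: [0.5179, 0.0743, 0.1771]
ee_rot: [-3.132, 0.001, -1.397]
force: [0.7, 0.8, -0.6]
width: 0.0857
gripper_force: 0.0
```

```bash
python3 - <<'E'
from h import *
c=arm.get_state()['eef_pos']
for n in ('scene','top'):
    im,d=arm.grab_frame(n); P=cloud(n,d.astype(float)); cv2.imwrite(f'pics/{n}5.png',im[...,::-1])
    h=np.array([.5274,-.0021])
    m=(np.hypot(P[...,0]-h[0],P[...,1]-h[1])<.025)&(P[...,2]>.120)&(P[...,2]<.15)
    if m.sum()>5: print(n,m.sum(),P[m].mean(0),np.median(P[m][:,2]),cv2.minAreaRect(P[m][:,:2].astype(np.float32)*1000))
    for l in ('crank','crank_hub','crank_handle'):
        for r in arm.pinpoint(l,n)[:4]: print(n,l,round(r['p'],2),w(n,r['point']).round(4))
go(.5274,-.0021,.165,np.radians(-80)); print(arm.get_state()['q'])
E
```

```text
scene crank 0.87 [0.5126 0.0724 0.0509]
scene crank 0.48 [ 0.3565 -0.0845  0.0015]
scene crank_hub 0.97 [0.5171 0.0685 0.0671]
scene crank_hub 0.58 [ 0.3539 -0.0862  0.0174]
top 85 [ 0.52508337 -0.00215404  0.13518385] 0.13549216983202494 ((526.015380859375, -2.2611427307128906), (22.318634033203125, 21.244701385498047), 0.6241613030433655)
top crank 0.81 [ 0.3614 -0.0829 -0.0018]
top crank 0.73 [0.5123 0.0685 0.0488]
top crank 0.58 [ 0.2666 -0.2741 -0.0003]
top crank_hub 0.96 [ 0.2632 -0.2825  0.023 ]
top crank_hub 0.77 [ 0.3592 -0.0853  0.0187]
top crank_hub 0.66 [0.5117 0.0706 0.0752]
top crank_handle 0.73 [ 0.2445 -0.2037  0.0669]
top crank_handle 0.59 [ 0.432  -0.1168  0.0663]
top crank_handle 0.56 [0.5239 0.0022 0.1162]
from [0.51424978 0.07299271 0.1698309 ] [ 3.13950933e+00 -6.69221013e-04 -1.39871048e+00] shift cm [ 7.62 -0.01  0.49] rot [ 0.12 -0.04 -0.14]
[ 5.19161028e-01  1.64622630e-01 -4.26549452e-01 -9.54005191e-05
 -9.81810984e-01 -3.47022799e-01]
```

View pics/scene5.png

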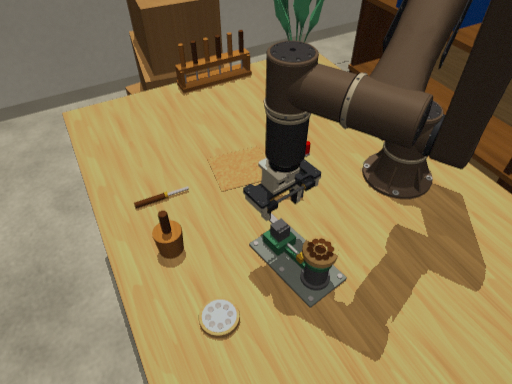

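Scene5 shows the crank seated on the clamp, with its hub at (281,228) and its handle hidden behind the gripper. The handle top at 135 mm fits a crank that is fully down. Now I grip the handle.

Request:
{"method": "move_arm", "body": {"rows": [{"translation":[4,0.1,0],"rot":[0,0,0],"hand":0},{"translation":[7.6,0.1,0],"rot":[0,0,0],"hand":0},{"translation":[7.6,0.1,0.5],"rot":[0,0,0],"hand":0.2},{"translation":[7.6,0.1,3],"rot":[0,0,0],"hand":0.3},{"translation":[7.6,0.1,5],"rot":[0,0,0],"hand":0.4},{"translation":[7.6,0.1,5.6],"rot":[0,0,0],"hand":0.9},{"translation":[7.6,0.1,5.6],"rot":[0,0,0],"hand":0.9},{"translation":[7.6,0.1,5.6],"rot":[0,0,0],"hand":0.9}], "squeeze": 20}}

```text
t: 12.92
eef_pos: [0.527, -0.0018, 0.115]
ee_rot: [3.141, -0.001, -1.398]
force: [0.3, -0.1, 0.1]
width: 0.0531
gripper_force: 0.0
```

Request:
{"method": "move_arm", "body": {"rows": [{"translation":[0,0,0],"rot":[0,0,0],"hand":0.9},{"translation":[0,0,0],"rot":[0,0,0],"hand":0.9},{"translation":[0,0,0],"rot":[0,0,0],"hand":0.9}]}}

```text
t: 13.17
eef_pos: [0.5273, -0.0014, 0.1159]
ee_rot: [-3.14, 0.0, -1.398]
force: [1.1, 0.3, 0.2]
width: 0.033
gripper_force: 0.0
```

```bash
python3 - <<'E'
from h import *
s=arm.get_state(); print(s['eef_pos'],s['ee_rot'],s['width'],s['gripper_force'],s['force'])
p=s['eef_pos']; Rm=R.from_euler('xyz',s['ee_rot']); c=np.array([.5144,.0718]); v=p[:2]-c
print(np.hypot(*v),np.degrees(np.arctan2(v[1],v[0])))
v=v*.075/np.hypot(*v)
for k in range(1,18):
    a=-np.radians(6.5*k); q=c+[v[0]*np.cos(a)-v[1]*np.sin(a),v[0]*np.sin(a)+v[1]*np.cos(a)]
    print(k,6.5*k,(Rm.inv().apply([*(q-p[:2]),0])*100).round(2))
E
```

```text
[ 0.52734691 -0.00144992  0.11593395] [-3.13998582e+00  2.07346540e-04 -1.39825324e+00] 0.03300978305506563 0.0 [1.1024111  0.32202628 0.17725131]
0.07438530751925966 -79.97650525621654
1 6.5 [ 0.02  0.85 -0.  ]
2 13.0 [-0.13  1.69 -0.  ]
3 19.5 [-0.36  2.5  -0.  ]
4 26.0 [-0.69  3.29 -0.01]
5 32.5 [-1.1   4.03 -0.01]
6 39.0 [-1.6   4.72 -0.01]
7 45.5 [-2.17  5.35 -0.01]
8 52.0 [-2.81  5.92 -0.01]
9 58.5 [-3.5   6.4  -0.01]
10 65.0 [-4.25  6.81 -0.01]
11 71.5 [-5.04  7.12 -0.01]
12 78.0 [-5.86  7.35 -0.01]
13 84.5 [-6.7   7.48 -0.01]
14 91.0 [-7.55  7.52 -0.01]
15 97.5 [-8.4   7.46 -0.01]
16 104.0 [-9.24  7.3  -0.01]
17 110.5 [-1.005e+01  7.050e+00 -1.000e-02]
```

Request:
{"method": "move_arm", "body": {"rows": [{"translation":[0,0,0],"rot":[0,0,0],"hand":0.9},{"translation":[0,0,0],"rot":[0,0,0],"hand":0.9},{"translation":[0,0,0],"rot":[0,0,0],"hand":0.9},{"translation":[0,0,0],"rot":[0,0,0],"hand":0.9}]}}

```text
t: 13.5
eef_pos: [0.5271, -0.0018, 0.1154]
ee_rot: [-3.141, -0.0, -1.398]
force: [0.5, -0.9, 3.5]
width: 0.0233
gripper_force: 20.0
```

Request:
{"method": "move_arm", "body": {"rows": [{"translation":[0,0.85,0],"rot":[0,0,6.5],"hand":0.9},{"translation":[-0.15,1.7,0],"rot":[0,0,13],"hand":0.9},{"translation":[-0.4,2.5,0],"rot":[0,0,19.5],"hand":0.9},{"translation":[-0.7,3.3,0],"rot":[0,0,26],"hand":0.9},{"translation":[-1.1,4.0,0],"rot":[0,0,32.5],"hand":0.9},{"translation":[-1.6,4.7,0],"rot":[0,0,39],"hand":0.9},{"translation":[-2.2,5.35,0],"rot":[0,0,45.5],"hand":0.9},{"translation":[-2.2,5.35,0],"rot":[0,0,45.5],"hand":0.9}]}}

```text
t: 14.17
eef_pos: [0.4708, 0.0116, 0.1155]
ee_rot: [-3.14, 0.003, -2.198]
force: [3.0, -0.9, -1.8]
width: 0.0237
gripper_force: 20.0
```

```bash
cat > arc.py <<'E'
from h import *
s=arm.get_state(); print(s['eef_pos'],s['ee_rot'],s['width'],s['gripper_force'],s['force'],s['moment'])
p=s['eef_pos']; Rm=R.from_euler('xyz',s['ee_rot']); c=np.array([.5144,.0718]); v=p[:2]-c
print(np.hypot(*v),np.degrees(np.arctan2(v[1],v[0])))
v=v*.075/np.hypot(*v)
for k in range(1,9):
    a=-np.radians(6.5*k); q=c+[v[0]*np.cos(a)-v[1]*np.sin(a),v[0]*np.sin(a)+v[1]*np.cos(a)]
    print(k,6.5*k,(Rm.inv().apply([*(q-p[:2]),0])*100).round(2))
for l in ('crank','crank_handle'):
    im,d=arm.grab_frame('scene')
    for r in arm.pinpoint(l,'scene')[:4]: print(l,round(r['p'],2),w('scene',r['point']).round(4))
E
python3 arc.py
```

```text
[0.47078268 0.01163722 0.11551319] [-3.14018581e+00  2.59513587e-03 -2.19761856e+00] 0.023659429458056765 20.002788305282593 [ 2.98212923 -0.85652383 -1.81136052] [ 0.01504164 -1.45785594 -0.17209508]
0.07431036680772204 -125.94168217986216
1 6.5 [ 0.02  0.85 -0.  ]
2 13.0 [-0.12  1.69 -0.  ]
3 19.5 [-0.36  2.5  -0.  ]
4 26.0 [-0.69  3.29 -0.  ]
5 32.5 [-1.11  4.03 -0.  ]
6 39.0 [-1.6   4.72 -0.  ]
7 45.5 [-2.18  5.35 -0.  ]
8 52.0 [-2.82  5.91 -0.  ]
crank 0.81 [0.5116 0.0718 0.0486]
crank 0.38 [ 0.3519 -0.0844  0.0028]
crank_handle 0.76 [0.4681 0.012  0.1145]
crank_handle 0.6 [ 0.4248 -0.113   0.0685]
crank_handle 0.5 [0.7645 0.2008 0.0012]
crank_handle 0.47 [ 0.244  -0.2105  0.0676]
```

Request:
{"method": "move_arm", "body": {"rows": [{"translation":[0,0.85,0],"rot":[0,0,6.5],"hand":0.9},{"translation":[-0.15,1.7,0],"rot":[0,0,13],"hand":0.9},{"translation":[-0.4,2.5,0],"rot":[0,0,19.5],"hand":0.9},{"translation":[-0.7,3.3,0],"rot":[0,0,26],"hand":0.9},{"translation":[-1.1,4.0,0],"rot":[0,0,32.5],"hand":0.9},{"translation":[-1.6,4.7,0],"rot":[0,0,39],"hand":0.9},{"translation":[-2.0,5.15,0],"rot":[0,0,43.5],"hand":0.9},{"translation":[-2.0,5.15,0],"rot":[0,0,43.5],"hand":0.9}]}}

```text
t: 15.03
eef_pos: [0.4416, 0.0579, 0.1153]
ee_rot: [-3.142, 0.002, -2.953]
force: [6.5, -0.3, -3.2]
width: 0.0237
gripper_force: 20.0
```

```bash
python3 arc.py
```

```text
[0.44159573 0.05794504 0.1152689 ] [-3.14157329e+00  2.20384762e-03 -2.95325425e+00] 0.023685811352961154 20.001047551631927 [ 6.4986468  -0.32738657 -3.16707334] [-0.07723597 -2.82990453 -0.01854762]
0.07411087103220267 -169.225210116079
1 6.5 [ 0.04  0.85 -0.  ]
2 13.0 [-0.1   1.69  0.  ]
3 19.5 [-0.34  2.5   0.  ]
4 26.0 [-0.67  3.29  0.  ]
5 32.5 [-1.09  4.03  0.  ]
6 39.0 [-1.58  4.72  0.  ]
7 45.5 [-2.16  5.35  0.  ]
8 52.0 [-2.8   5.91  0.01]
crank 0.63 [0.5155 0.073  0.048 ]
crank 0.47 [ 0.258  -0.2774 -0.001 ]
crank_handle 0.81 [0.4357 0.0563 0.1163]
crank_handle 0.65 [ 0.4242 -0.1074  0.0679]
```

Request:
{"method": "move_arm", "body": {"rows": [{"translation":[-0.05,0.26,0],"rot":[0,0,2],"hand":0.9},{"translation":[-0.1,0.39,0],"rot":[0,0,3],"hand":0.9},{"translation":[-0.1,0.52,0],"rot":[0,0,4],"hand":0.9},{"translation":[-0.1,0.52,0],"rot":[0,0,4],"hand":0.9}]}}

```text
t: 15.57
eef_pos: [0.4409, 0.0624, 0.1152]
ee_rot: [-3.141, 0.001, -3.021]
force: [5.4, -0.9, -0.3]
width: 0.0232
gripper_force: 20.0
```

Request:
{"method": "move_arm", "body": {"rows": [{"translation":[-0.05,0.2,0],"rot":[0,0,1.5],"hand":0.9},{"translation":[-0.05,0.4,0],"rot":[0,0,3],"hand":0.9},{"translation":[-0.05,0.4,0],"rot":[0,0,3],"hand":0.9}]}}

```text
t: 15.82
eef_pos: [0.4405, 0.0664, 0.1152]
ee_rot: [-3.141, 0.0, -3.074]
force: [5.0, -1.7, 1.2]
width: 0.0232
gripper_force: 20.0
```

```bash
python3 - <<'E'
from h import *
s=arm.get_state(); print(s['eef_pos'],s['ee_rot'],s['force'],s['moment'],s['width'])
for n in ('scene','top'):
    im,d=arm.grab_frame(n); cv2.imwrite(f'pics/{n}6.png',im[...,::-1]); 
    u,v=pix(n,(.49,.09,.08)).astype(int)
    c=cv2.resize(im[v-40:v+40,u-50:u+50],None,fx=4,fy=4,interpolation=cv2.INTER_CUBIC)
    globals()[n]=c
cv2.imwrite('pics/c6.png',np.hstack([scene,top])[...,::-1])
E
```

```text
[0.44049821 0.06637024 0.11516375] [-3.14144246e+00  4.33477696e-04 -3.07385150e+00] [ 5.03330395 -1.70806746  1.22178516] [-0.44121228 -1.85594268  0.10883994] 0.023226689266417702
```

View pics/c6.png

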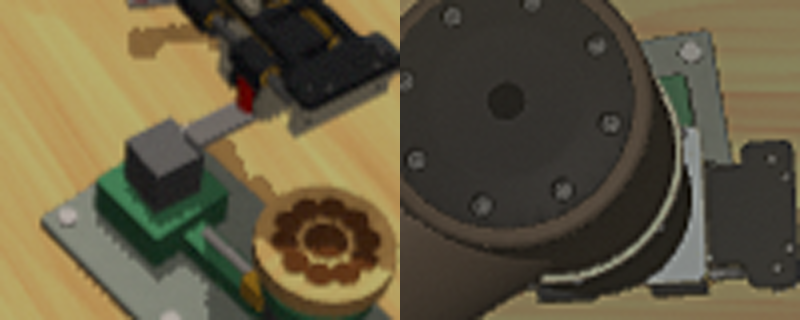

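The crop shows the crank seated flat on the housing, with the arm leading to the gripped handle at (245,95) and the shoe near the post. Turning still costs only about 0.25 N m, so I go on to the stop.

Request:
{"method": "move_arm", "body": {"rows": [{"translation":[0,0.2,0],"rot":[0,0,1.5],"hand":0.9},{"translation":[0,0.4,0],"rot":[0,0,3],"hand":0.9},{"translation":[0,0.4,0],"rot":[0,0,3],"hand":0.9}]}}

```text
t: 16.17
eef_pos: [0.4402, 0.0704, 0.1151]
ee_rot: [-3.142, 0.001, -3.126]
force: [4.6, -2.2, 0.1]
width: 0.0236
gripper_force: 20.0
```

```bash
python3 - <<'E'
from h import *
s=arm.get_state(); print(s['eef_pos'],s['ee_rot'],s['force'],s['moment'],s['width'])
E
```

```text
[0.44022523 0.07036663 0.11512684] [-3.14153004e+00  5.51696696e-04 -3.12640150e+00] [ 4.60601013 -2.16432857  0.14809226] [-0.62760385 -2.18224568  0.10330921] 0.023576004044436515
```

Request:
{"method": "move_arm", "body": {"rows": [{"translation":[0,0.2,0],"rot":[0,0,1.5],"hand":0.9},{"translation":[0,0.4,0],"rot":[0,0,3],"hand":0.9},{"translation":[0,0.6,0],"rot":[0,0,4.5],"hand":0.9},{"translation":[0,0.6,0],"rot":[0,0,4.5],"hand":0.9}]}}

```text
t: 16.5
eef_pos: [0.4399, 0.075, 0.115]
ee_rot: [-3.139, -0.0, 3.079]
force: [9.4, -9.4, -0.1]
width: 0.0235
gripper_force: 20.0
```

```bash
python3 - <<'E'
from h import *
s=arm.get_state(); print(s['eef_pos'],s['ee_rot'],s['force'],s['moment'],s['width'])
E
```

```text
[0.43994786 0.07497232 0.11503617] [-3.13884985e+00 -1.36650660e-04  3.07902303e+00] [ 9.40047037 -9.36064734 -0.10280093] [-3.61911795 -3.48767871  0.37912434] 0.02345441753538273
```

The tangential force and moment jumped, to about 1.1 N m on the shaft, so the clamp is against its stop. I back off within the play, release and rise.

Request:
{"method": "move_arm", "body": {"rows": [{"translation":[0,-0.3,0],"rot":[0,0,-2],"hand":0.9},{"translation":[0,-0.6,0],"rot":[0,0,-4],"hand":0.9},{"translation":[0,-0.6,0],"rot":[0,0,-4],"hand":0.9},{"translation":[0,-0.6,0],"rot":[0,0,-4],"hand":0.6},{"translation":[0,-0.6,0],"rot":[0,0,-4],"hand":0.5},{"translation":[0,-0.6,0],"rot":[0,0,-4],"hand":0.4},{"translation":[0,-0.6,-3],"rot":[0,0,-4],"hand":0.2},{"translation":[0,-0.6,-6.5],"rot":[0,0,-4],"hand":0}]}}

```text
t: 17.17
eef_pos: [0.4369, 0.0692, 0.1783]
ee_rot: [-3.138, -0.007, -3.135]
force: [1.6, 1.2, -0.6]
width: 0.0512
gripper_force: 0.0
```

```bash
cat > look.py <<'E'
from h import *
for n in ('scene','top'):
    im,d=arm.grab_frame(n); P=cloud(n,d.astype(float)); cv2.imwrite(f'pics/{n}7.png',im[...,::-1])
    for nm,c,r,z0,z1 in (('handle',(.4415,.068),.03,.122,.15),('hub',(.5144,.0718),.032,.086,.1),('hub+arm',(.49,.07),.075,.086,.1),('plate',(.486,.2185),.05,.134,.15)):
        m=(np.hypot(P[...,0]-c[0],P[...,1]-c[1])<r)&(P[...,2]>z0)&(P[...,2]<z1)
        if m.sum()>8: print(n,nm,m.sum(),P[m].mean(0).round(4),cv2.minAreaRect(P[m][:,:2].astype(np.float32)*1000))
    for l in ('crank','crank_hub','crank_handle'):
        for r in arm.pinpoint(l,n)[:4]:
            q=w(n,r['point'])
            if q[1]>-.05: print(n,l,round(r['p'],2),q.round(4))
s=arm.get_state(); print(s['q'],s['width'],s['force'])
E
python3 look.py; python3 -c "
from h import *
go(.5144,.0718,.18,np.radians(-178))"
```

```text
scene handle 68 [0.4419 0.0737 0.1338] ((440.26617431640625, 72.33062744140625), (21.4332218170166, 22.850093841552734), 60.815452575683594)
scene hub 207 [0.512  0.0738 0.0916] ((509.4217529296875, 71.86893463134766), (51.02112579345703, 42.40238952636719), 1.2103954553604126)
scene hub+arm 305 [0.4955 0.0738 0.0918] ((482.2434387207031, 71.2947006225586), (105.3899154663086, 42.40238952636719), 1.2103954553604126)
scene plate 877 [0.4886 0.2227 0.142 ] ((487.3389587402344, 219.85897827148438), (88.28362274169922, 86.99620819091797), 54.47853088378906)
scene crank 0.55 [0.5142 0.0692 0.0503]
scene crank_hub 0.87 [0.5177 0.0702 0.0713]
scene crank_handle 0.86 [0.4343 0.0703 0.1159]
[ 6.04398002e-01  2.62825433e-02 -5.61763188e-01 -4.58488662e-04
 -9.85124504e-01 -2.16865071e+00] 0.08294737384652248 [ 0.39597229  0.75817367 -0.58313915]
from [0.4385659  0.06995438 0.17890347] [-3.14057173e+00 -2.17690353e-03 -3.13530403e+00] shift cm [-7.58  0.14 -0.13] rot [-0.06 -0.13 -1.64]
```

Request:
{"method": "move_arm", "body": {"rows": [{"translation":[-4,0.1,0],"rot":[0,0,-1],"hand":0},{"translation":[-7.6,0.1,0],"rot":[0,0,-1],"hand":0},{"translation":[-7.6,0.1,3],"rot":[0,0,-1],"hand":0},{"translation":[-7.6,0.1,6],"rot":[0,0,-1],"hand":0},{"translation":[-7.6,0.1,8.5],"rot":[0,0,-1],"hand":0},{"translation":[-7.6,0.1,9.7],"rot":[0,0,-1],"hand":0},{"translation":[-7.6,0.1,9.9],"rot":[0,0,-1],"hand":0.2},{"translation":[-7.6,0.1,9.9],"rot":[0,0,-1],"hand":0.6}], "squeeze": 30}}

```text
t: 18.23
eef_pos: [0.5146, 0.0713, 0.0796]
ee_rot: [-3.14, -0.003, -3.118]
force: [-0.4, -1.1, 0.6]
width: 0.0792
gripper_force: 0.0
```

Request:
{"method": "move_arm", "body": {"rows": [{"translation":[0,0,0],"rot":[0,0,0],"hand":0.8},{"translation":[0,0,0],"rot":[0,0,0],"hand":0.8},{"translation":[0,0,0],"rot":[0,0,0],"hand":0.8},{"translation":[0,0,0],"rot":[0,0,0],"hand":0.8},{"translation":[0,0,0],"rot":[0,0,0],"hand":0.8},{"translation":[0,0,0],"rot":[0,0,0],"hand":0.8},{"translation":[0,0,0],"rot":[0,0,0],"hand":0.8}]}}

```text
t: 18.82
eef_pos: [0.5156, 0.0717, 0.0815]
ee_rot: [-3.142, 0.001, -3.118]
force: [-1.3, -0.8, 4.4]
width: 0.0397
gripper_force: 30.0
```

Request:
{"method": "move_arm", "body": {"rows": [{"translation":[0,0,-0.5],"rot":[0,0,0],"hand":0.8},{"translation":[0,0,-1],"rot":[0,0,0],"hand":0.8},{"translation":[0,0,-1.8],"rot":[0,0,0],"hand":0.8},{"translation":[0,0,-2.6],"rot":[0,0,0],"hand":0.8},{"translation":[0,0,-4],"rot":[0,0,0],"hand":0.8},{"translation":[0,0,-6.5],"rot":[0,0,0],"hand":0.8},{"translation":[0,0,-8],"rot":[0,0,0],"hand":0.8}]}}

```text
t: 19.4
eef_pos: [0.5152, 0.0718, 0.1633]
ee_rot: [3.141, 0.0, -3.118]
force: [0.2, 0.2, -2.8]
width: 0.0401
gripper_force: 30.0
```

```bash
python3 - <<'E'
from h import *
go(.475,-.290,.16,-3.118)
im,d=arm.grab_frame('scene'); cv2.imwrite('pics/scene8.png',im[...,::-1])
for l in ('crank','crank_handle','shaft_foot'):
    for r in arm.pinpoint(l,'scene')[:4]:
        q=w('scene',r['point']); print(l,round(r['p'],2),q.round(4))
E
```

```text
from [0.51524484 0.07181516 0.16333538] [ 3.14143101e+00  2.80950565e-04 -3.11765061e+00] shift cm [  4.89 -36.07   0.33] rot [0.01 0.02 0.02]
crank 0.71 [0.5158 0.0721 0.1293]
crank 0.6 [ 0.3558 -0.0848  0.0023]
crank_handle 0.69 [0.4331 0.0688 0.1949]
crank_handle 0.41 [ 0.2427 -0.2078  0.0648]
shaft_foot 0.61 [0.5147 0.0696 0.0518]
```

View pics/scene8.png

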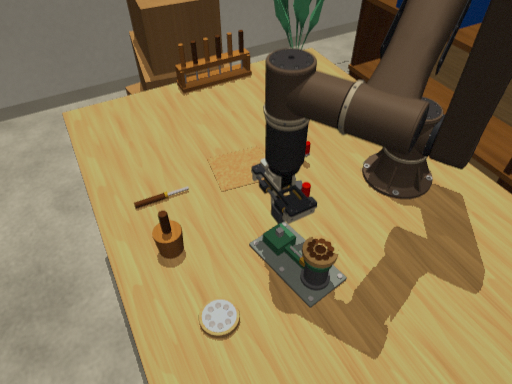

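Scene8 shows the crank lifted clear of the shaft, with the gripper at (290,195). I carry it to the mat.

Request:
{"method": "move_arm", "body": {"rows": [{"translation":[4.7,-36,0],"rot":[0,0,0],"hand":0.8},{"translation":[4.7,-36,0],"rot":[0,0,0],"hand":0.8},{"translation":[4.7,-36,0],"rot":[0,0,0],"hand":0.8},{"translation":[4.7,-36,0],"rot":[0,0,0],"hand":0.8},{"translation":[4.7,-36,0],"rot":[0,0,0],"hand":0.8},{"translation":[4.7,-36,0],"rot":[0,0,0],"hand":0.8},{"translation":[4.7,-36,0],"rot":[0,0,0],"hand":0.8},{"translation":[4.7,-36,0],"rot":[0,0,0],"hand":0.8}]}}

```text
t: 20.27
eef_pos: [0.4785, -0.2612, 0.1597]
ee_rot: [3.141, -0.002, -3.118]
force: [2.3, 1.1, -3.4]
width: 0.0397
gripper_force: 30.0
```

```bash
python3 - <<'E'
from h import *
go(.47,-.288,.05,-3.118)
E
```

```text
from [ 0.47847413 -0.26117236  0.15965733] [ 3.14057798e+00 -2.42322316e-03 -3.11780398e+00] shift cm [ 0.88 -2.67 10.97] rot [ 0.06 -0.14  0.01]
```

Request:
{"method": "move_arm", "body": {"rows": [{"translation":[0.9,-2.7,0],"rot":[0,0,0],"hand":0.8},{"translation":[0.9,-2.7,3.5],"rot":[0,0,0],"hand":0.8},{"translation":[0.9,-2.7,7],"rot":[0,0,0],"hand":0.8},{"translation":[0.9,-2.7,10],"rot":[0,0,0],"hand":0.8},{"translation":[0.9,-2.7,11.5],"rot":[0,0,0],"hand":0.8},{"translation":[0.9,-2.7,12.1],"rot":[0,0,0],"hand":0.8},{"translation":[0.9,-2.7,12.3],"rot":[0,0,0],"hand":0.8},{"translation":[0.9,-2.7,12.3],"rot":[0,0,0],"hand":0.8}]}}

```text
t: 20.93
eef_pos: [0.4717, -0.2868, 0.0377]
ee_rot: [3.141, -0.001, -3.118]
force: [0.1, -0.5, -2.7]
width: 0.0398
gripper_force: 30.0
```

Request:
{"method": "move_arm", "body": {"rows": [{"translation":[0,0,0.1],"rot":[0,0,0],"hand":0.8},{"translation":[0,0,0.2],"rot":[0,0,0],"hand":0.8},{"translation":[0,0,0.3],"rot":[0,0,0],"hand":0.8},{"translation":[0,0,0.3],"rot":[0,0,0],"hand":0.8}]}}

```text
t: 21.27
eef_pos: [0.4722, -0.2869, 0.0356]
ee_rot: [-3.141, 0.001, -3.118]
force: [0.5, -0.5, -2.7]
width: 0.0398
gripper_force: 30.0
```

Request:
{"method": "move_arm", "body": {"rows": [{"translation":[0,0,0.1],"rot":[0,0,0],"hand":0.8},{"translation":[0,0,0.2],"rot":[0,0,0],"hand":0.8},{"translation":[0,0,0.2],"rot":[0,0,0],"hand":0.8},{"translation":[0,0,0.2],"rot":[0,0,0],"hand":0.8}]}}

```text
t: 21.6
eef_pos: [0.4723, -0.2869, 0.0354]
ee_rot: [-3.141, 0.002, -3.117]
force: [-6.0, 5.1, 19.1]
width: 0.0397
gripper_force: 30.0
```

Contact with the mat. I release and rise.

Request:
{"method": "move_arm", "body": {"rows": [{"translation":[0,0,-0.2],"rot":[0,0,0],"hand":0.6},{"translation":[0,0,-0.2],"rot":[0,0,0],"hand":0.4},{"translation":[0,0,-0.2],"rot":[0,0,0],"hand":0.2},{"translation":[0,0,-0.2],"rot":[0,0,0],"hand":0},{"translation":[0,0,-3],"rot":[0,0,0],"hand":0},{"translation":[0,0,-6],"rot":[0,0,0],"hand":0},{"translation":[0,0,-10],"rot":[0,0,0],"hand":0},{"translation":[0,0,-14],"rot":[0,0,0],"hand":0}]}}

```text
t: 22.27
eef_pos: [0.4711, -0.2868, 0.1738]
ee_rot: [3.141, -0.002, -3.118]
force: [1.2, -0.3, -0.5]
width: 0.0808
gripper_force: 0.0
```

Request:
{"method": "move_arm", "body": {"rows": [{"translation":[8,0,-2],"rot":[0,0,0],"hand":0},{"translation":[8,0,-2],"rot":[0,0,0],"hand":0},{"translation":[8,0,-2],"rot":[0,0,0],"hand":0},{"translation":[8,0,-2],"rot":[0,0,0],"hand":0}]}}

```text
t: 22.6
eef_pos: [0.3907, -0.289, 0.1942]
ee_rot: [-3.141, 0.003, -3.119]
force: [0.1, 0.0, -0.3]
width: 0.0877
gripper_force: 0.0
```

```bash
python3 - <<'E'
from h import *
from fit import fit
for n in ('scene','top'):
    im,d=arm.grab_frame(n); cv2.imwrite(f'pics/{n}9.png',im[...,::-1]); P=cloud(n,d.astype(float))
    for nm,c,r,z0,z1 in (('hub+arm',(.44,-.287),.09,.036,.055),('handle',(.397,-.288),.03,.075,.1),('plate',(.486,.2185),.05,.13,.16)):
        m=(np.hypot(P[...,0]-c[0],P[...,1]-c[1])<r)&(P[...,2]>z0)&(P[...,2]<z1)
        if m.sum()>8: print(n,nm,m.sum(),np.median(P[m],0).round(4),cv2.minAreaRect(P[m][:,:2].astype(np.float32)*1000))
    for l in ('crank','mat','faceplate_top','middle_rim'):
        for r in arm.pinpoint(l,n)[:3]: print(n,l,round(r['p'],2),w(n,r['point']).round(4))
fit('top','pics/top9.png')
fit('scene','pics/scene9.png')
E
```

```text
scene hub+arm 203 [ 0.4562 -0.2809  0.0458] ((440.2353820800781, -279.9004211425781), (42.74134063720703, 108.77812957763672), 81.41588592529297)
scene handle 41 [ 0.3991 -0.2823  0.0885] ((397.05523681640625, -285.0749816894531), (21.286510467529297, 17.35669708251953), 62.129737854003906)
scene plate 912 [0.49   0.2241 0.142 ] ((486.90869140625, 220.80474853515625), (88.0892105102539, 88.9303207397461), 63.54184341430664)
scene crank 0.88 [ 0.2593 -0.2794  0.0013]
scene crank 0.88 [ 3.551e-01 -8.570e-02 -2.000e-04]
scene crank 0.81 [ 0.4705 -0.288   0.004 ]
scene mat 0.7 [ 0.4625 -0.2906  0.0012]
scene faceplate_top 0.78 [0.4826 0.2174 0.1392]
scene faceplate_top 0.62 [0.5145 0.0704 0.0516]
scene middle_rim 0.96 [0.486  0.2219 0.1228]
top handle 38 [ 0.3969 -0.2922  0.0905] ((395.4271240234375, -293.2886962890625), (18.98563575744629, 12.328664779663086), 8.661253929138184)
top plate 1188 [0.4849 0.2171 0.1418] ((486.2154846191406, 218.1359405517578), (89.1666488647461, 88.79585266113281), 2.077510356903076)
top crank 0.62 [ 0.2654 -0.2774 -0.0032]
top faceplate_top 0.6 [0.4859 0.2
[... 152 characters left out ...]
4.3), (-9, -35.0), (-6, -35.8), (-3, -36.8), (0, -37.9), (3, -39.2), (6, -40.4), (9, -41.4), (12, -41.8), (15, -41.6), (18, -41.0), (21, -39.9), (24, -38.7), (27, -37.5), (30, -36.4), (33, -35.5), (36, -34.8), (39, -34.0), (42, -33.5), (45, -32.9), (48, -32.5), (51, -32.3), (54, -32.0), (57, -32.0)]
scene [(-30, -40.4), (-27, -40.6), (-24, -40.5), (-21, -41.0), (-18, -41.8), (-15, -42.4), (-12, -43.2), (-9, -44.0), (-6, -44.4), (-3, -44.6), (0, -44.9), (3, -45.2), (6, -45.3), (9, -45.4), (12, -44.9), (15, -44.6), (18, -44.2), (21, -43.5), (24, -43.1), (27, -42.8), (30, -42.0), (33, -41.7), (36, -41.2), (39, -40.7), (42, -40.2), (45, -40.1), (48, -39.8), (51, -39.8), (54, -39.6), (57, -39.9)]
```

View pics/scene9.png

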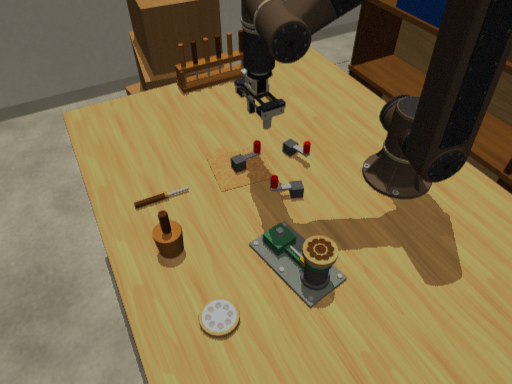

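Scene9 shows the crank standing on the mat, with its hub at (238,162) and its handle at (257,147). The post is down, the clamp shaft is bare, and the bystanders have not moved. I hand the job in.

```bash
python3 -c "
from station import arm
print(arm.job_done())"
```

```text
the job is handed in; nothing more can be done
None
```

The job is handed in, but no verdict came back. Both tubes are fully home (faceplate top measured at 142 mm) and the clamp was turned until it stopped hard, though I couldn't read its angle directly. The crank stands upright on the mat, and the disc, gouge and mallet were not touched.

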